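# Nip a plate in the print-room press with the ball-knob valve lever

## Robot

A 7-joint arm with a two-finger parallel gripper is mounted at the origin on the work surface. World frame = base frame: x ahead of the robot, y to its left, z up, the work surface at z = 0. Lengths are in m, angles in rad, forces in N, time in s.
With the tool pointing down it reaches from about 0.4 to 0.85 m from the base axis. Payload 4.5 kg.
Tool frame: the origin (TCP) lies midway between the tips of the shut fingers; the grasp point (between the pads) lies 19 mm behind it; y points along the fingers, z is the direction in which the jaws open and shut, and the axes are right-handed (so a half turn about y gives the same grasp; the last joint's range is limited). The gripper opens to 88 mm and grips with 3 to 60 N. Pads are 18 mm wide; open, the fingers measure 123 mm over their backs; the gripper's body (75 mm by 187 mm) begins 45 mm behind the grasp point.
Start: joints at [-1.229, 0.689, -0.195, 1.565, 0.157, 0.902, -0.215], TCP at [0.189, 0.596, 0.239] pointing down, gripper open.
Joint ranges: [-3.01, 3.01], [-0.46, 2.08], [-1.47, 1.51], [0.13, 2.56], [-1, 4.14], [0.04, 2.09], [-2.66, 2.66]. Speed limits (rad/s): [2.57, 2.57, 3.14, 3.14, 3.14, 3.14, 3.14].

## Interface

Orientations are given as a unit quaternion [x, y, z, w].
In Python, from plant import r, snapshot, get_calibration, job, boxes_of gives the robot as it stands. The module is installed in compiled form; this text tells all that it offers.
- The arm moves only by the shell command python3 -m handwheel 'ROWS' [OPENING] [FORCE]. ROWS is JSON, a list that holds one entry, the list of rows, each a list of 6 numbers: the shift along the tool's x, y, z as a fraction of full scale, then the turn, a rotation vector about the tool's x, y, z as a fraction of full scale. In form: [[[x, y, z, wx, wy, wz], ...]]. A call has 1 to 12 rows; each row is the pose to reach, as a shift and turn from the pose commanded when the call began, along the tool's axes at that moment, turning the shorter way round; what a row does not reach only later rows make up. Full scale, the value 1, is 100 cm for a shift and 180 degrees for a turn. A row lasts 1/12 s, in which the tool goes at most 41.7 mm and 7.16 degrees, less where a joint would pass 70% of its speed; a pose out of reach is approached as far as the arm can. A call with a number of a shift or a turn outside -1 to 1 is refused whole. A call with a gripper value outside its range is refused whole. OPENING is the opening, from -1 (shut) to 1 (fully open), set as the call begins (- or left out, the last holds). The fingers move at their own pace and stop on an object; FORCE is the grip in N (left out, the last holds). Time passes only in rows, so rows that repeat a pose let the fingers close. It gives the time, the measured TCP pose, the force and the opening at its end, in the units of the state.
- r.get_state(): the state, without advancing time (a new reading comes with each control period).
- snapshot(name): name is "scene" or "top" or "wrist"; returns the picture (400x640x3 uint8, red, green, blue); there is no depth.
- get_calibration(name): a dict with "fx", "fy", "cx", "cy" (pixels), "k1" (the pictures are not rectified: a ray, as slopes to the right and down, at radius r is drawn at 1 + k1 r^2 times it, then the intrinsics apply), "T" (4x4, takes a point from camera to world coordinates). Camera axes: x right, y down, z forward; pixel columns grow to the right and rows downward; lengths in m; the calibration is good to about 2 mm. A picture is of the moment at which its call begins: read the wrist's pose just before it. get_calibration takes no time and is no camera call; for the wrist camera it gives the pose at the moment of the call.
- job.finish_job(): hands the job in, once; it reports no verdict.
Trained networks look in the newest picture that a camera, given by its name, has taken for a name from the list of things; names that differ only in an ending like _2 or _b are one class to them, and where a whole thing is asked for, a point or a joint stands for the part that bears it (a point fixed in the world has none). Each returns a list of dicts, best first, with "confidence" (0 to 1); they miss things now and then, are a little off and sometimes report something else, mostly with a low value. They report only what shows in the picture. A call takes as long as a camera call.
- boxes_of(thing, camera): "bbox" ([left, top, right, bottom] in pixels, round what is visible of it).
The state is a dict: "clock": time; "q": joint angles; "qd": joint speeds; "joint_torque": joint torques, N m; "tool_pos": TCP position; "eef_rot": TCP orientation; "contact_force": force on the tool from outside, world axes, zero at the start; "moment": the same for the moment, N m; "opening": opening from 0.0 (shut) to 1.0 (fully open).
Only numpy, scipy, OpenCV 4.12 (cv2) and the standard library are available. Lean on these libraries where they do the work, as an engineer would, in place of code of your own. Each camera call takes 0.05 s, during which the arm holds its last target. There are 200 camera calls.

## Task

Work the bench press: push the valve lever that carries the round ball knob all the way over towards the round pressure gauge at the end of its own valve, hold it over for at least two seconds, then let it go so that it springs back upright. Do not push it over the other way, and leave the lever with the T-shaped handle on the other valve alone.

Things in the scene. Friction and masses are not known exactly. Their poses are not given: they have to be found in the camera images.
- ball_valve: Fixed valve of the ball-knob lever, at any yaw: grey plate 150 x 90 x 8 mm, aluminium block 66 x 56 mm, top 52 mm above the bench; brass ports at its -x end, face-up white pressure gauge (44 mm across, 54 mm high, 52 mm from the middle) at its +x end. Origin: centre of the underside. x points to the gauge (the way to push), z up. The lever pivots about y, 60 mm above the origin.
- ball_knob (a point): Centre of the black ball knob, 36 mm in diameter, on the lever's steel stem (12 mm thick). It lies 110 mm from the pivot, so 170 mm above the bench, straight over the valve's origin, while the lever is upright; it moves with the lever. Small tools, jars and plates lying near the valves are all under 110 mm tall.
- ball_lever (a joint): Lean of the ball-knob lever in rad: 0 upright (spring-centred), positive leaning towards its gauge, stops at +0.5 and -0.5. The spring needs about 7 N at the knob at full lean, and brings the lever back upright within half a second when let go.
- tee_lever (a joint): Lean of the other valve's lever in rad: 0 upright (spring-centred), stops at +0.5 and -0.5. To be left alone. That valve looks the same and stands at least 240 mm off, but its lever is shorter and ends in a T-shaped crossbar 76 mm long and 18 mm thick, top 154 mm above the bench.

How it is judged:
By the outcome, as a careful person would: the job done as asked, in the order asked, and still so for the second after the job is handed in, with the robot touching nothing.
It also fails if it takes over 34 s, if anything falls off the work surface, if the arm or the gripper's body presses on something with over 40 N, if the wrist force passes 120 N, or if a joint passes its speed limit or range.

## Working session

There is one attempt and no reset: what is moved stays moved. The work goes in short steps, Python scripts to look and compute and a shell command to move; the robot and the scene stay as the last step left them, time stands still between calls to the robot, and variables do not carry over. Pictures are saved under pics/ and viewed, about 8 in all and at most 12, crops included, and the job is handed in when it is done.

```bash
mkdir -p pics; python3 - <<'E'
from plant import *
import cv2
for n in("scene","top"):
    cv2.imwrite(f"pics/{n}0.png",snapshot(n)[:,:,::-1])
    for t in("ball_valve","ball_knob","tee_lever"):
        print(n,t,[(b["bbox"],round(b["confidence"],2)) for b in boxes_of(t,n)][:3])
    c=get_calibration(n);print(c)
s=r.get_state();print(s["clock"],s["tool_pos"],s["eef_rot"],s["opening"])
E
```

```text
scene ball_valve [([207.7, 234.6, 269.9, 331.0], 0.75)]
scene ball_knob [([205.1, 236.2, 238.2, 281.9], 0.6)]
scene tee_lever [([377.0, 133.9, 412.6, 178.5], 0.9)]
{'fx': 374.1541640317663, 'fy': 374.1541640317663, 'cx': 323.8233852754347, 'cy': 194.844304209483, 'k1': -0.04498842653322593, 'T': array([[ 0.71553722,  0.57608881, -0.39513058,  0.81695343],
       [ 0.69848625, -0.59899885,  0.39155758, -0.26166985],
       [-0.01111082, -0.5561673 , -0.83099608,  0.68272099],
       [ 0.        ,  0.        ,  0.        ,  1.        ]])}
top ball_valve [([367.1, 195.5, 436.7, 261.4], 0.72)]
top ball_knob [([401.3, 212.4, 425.7, 227.5], 0.9)]
top tee_lever [([226.1, 183.3, 263.2, 203.0], 0.91)]
{'fx': 376.944508183014, 'fy': 376.944508183014, 'cx': 321.511147489364, 'cy': 199.00044531924502, 'k1': 0.006261189492522697, 'T': array([[ 0.01961248, -0.9857775 ,  0.16690739,  0.43211751],
       [-0.99979442, -0.02019602, -0.0017994 ,  0.00204364],
       [ 0.00514467, -0.16683779, -0.98597094,  0.93504044],
       [ 0.        ,  0.        ,  0.        ,  1.        ]])}
0.4 [0.18930053 0.595559   0.23860455] [ 0.6988438  -0.10837593  0.10834274 -0.69866577] 0.9955550589084025
```

View pics/scene0.png

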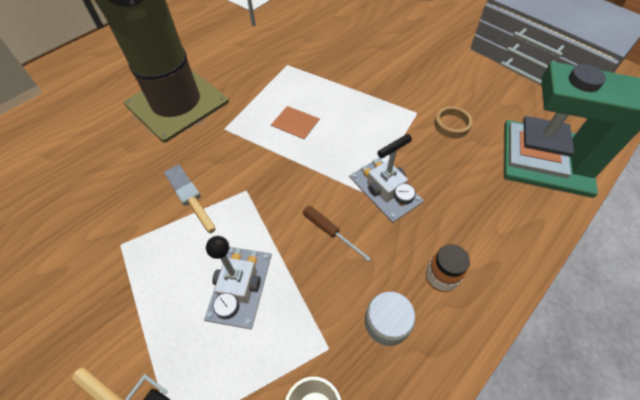

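View pics/top0.png

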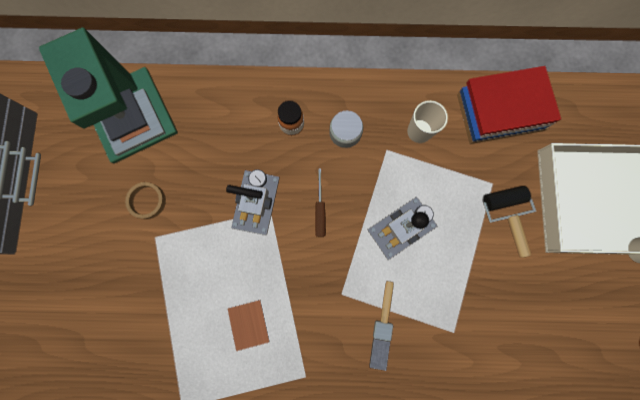

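The scene view shows the ball knob at (217,247) with its gauge at (226,305). In the top view they are at (420,219) and (424,214). The T lever is at (395,146) in scene and (244,191) in top. I'll enlarge the ball valve for precision.

```bash
python3 - <<'E'
import cv2,numpy as np
a=cv2.imread("pics/scene0.png")[225:335,190:290];b=cv2.imread("pics/top0.png")[180:270,350:450]
f=lambda i:cv2.resize(i,None,fx=4,fy=4,interpolation=cv2.INTER_CUBIC)
a=f(a);b=f(b);o=np.zeros((440,800,3),np.uint8);o[:440,:400]=a;o[:360,400:]=b
cv2.imwrite("pics/crop.png",o)
E
```

```text
(no output)
```

View pics/crop.png

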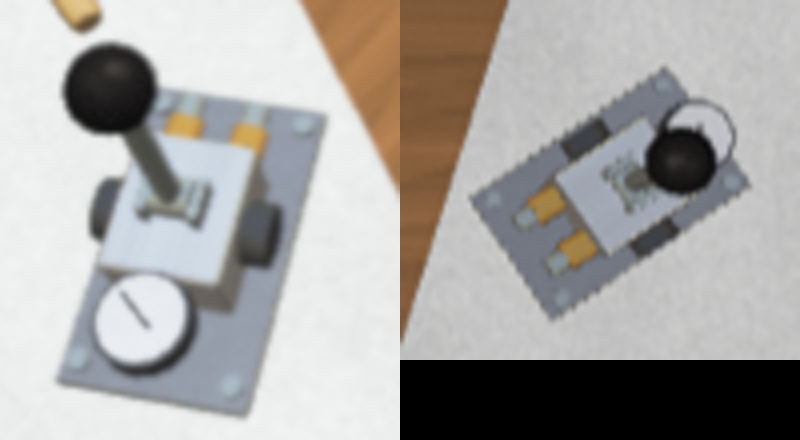

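```bash
cat > h.py <<'E'
import numpy as np,cv2
from plant import *
from scipy.spatial.transform import Rotation as R
def proj(n,P):
    c=get_calibration(n);T=np.linalg.inv(c["T"]);p=np.asarray(P)@T[:3,:3].T+T[:3,3]
    u=p[:,:2]/p[:,2:];u=u*(1+c["k1"]*(u**2).sum(1,keepdims=True))
    return u*[c["fx"],c["fy"]]+[c["cx"],c["cy"]]
E
python3 - <<'E'
from h import *
from scipy.optimize import least_squares
L=lambda *a:np.array(a,float)
kn,g=(0,0,.17),(.052,0,.054);c=lambda a,b:(a*.075,b*.045,.008)
S=L(kn,g,c(-1,-1),c(-1,1),c(1,-1),c(1,1))
# yaw unknown handedness: gauge dir known; corners assigned after first fit
ob={"scene":{0:(217.5,247),1:(225.75,304.75)},"top":{0:(420,220),1:(425,213.75)}}
cor={"scene":[(271.25,253.75),(204.5,320.5),(251.75,329.25)],"top":[(367.75,229.5),(416.25,197),(437.5,226.5),(388.25,260)]}
def W(v):return S@R.from_euler("z",v[2]).as_matrix().T+[v[0],v[1],0]
def res(v,cr):
    o=[]
    for n in ob:
        p=proj(n,W(v))
        for i,q in ob[n].items():o.append(p[i]-q)
        if cr:
            for q in cor[n]:
                d=p[2:]-q;o.append(d[np.argmin((d**2).sum(1))])
    return np.ravel(o)
v=[.4,-.2,-.5]
for cr in(0,1):
    v=least_squares(res,v,args=(cr,)).x;print(v,np.degrees(v[2]),res(v,cr).round(1))
s=r.get_state();print(R.from_quat(s["eef_rot"]).as_matrix().round(3),s["tool_pos"])
E
```

```text
[ 0.52300543 -0.20078073 -0.94842486] -54.340741915093425 [-0.3  0.1 -0.8 -0.5 -0.2 -0.4 -0.5 -1. ]
[ 0.52295963 -0.20058763 -0.95934612] -54.96648384032651 [-0.3 -0.1 -1.  -0.7  0.1 -1.4 -1.5 -0.1 -0.4 -0.3 -0.3 -0.3 -0.4 -0.8
 -0.7 -0.6 -0.1 -1.5  0.3 -1.2  0.1 -0.4]
[[ 0.953 -0.     0.303]
 [-0.303 -0.     0.953]
 [-0.    -1.    -0.   ]] [0.18930053 0.595559   0.23860455]
```

```bash
python3 -m handwheel '[[[0.34,-0.041,-0.307,0,0.208,0],[0.34,-0.041,-0.307,0,0.208,0],[0.34,-0.041,-0.307,0,0.208,0],[0.34,-0.041,-0.307,0,0.208,0],[0.34,-0.041,-0.307,0,0.208,0],[0.34,-0.041,-0.307,0,0.208,0],[0.34,-0.041,-0.307,0,0.208,0],[0.34,-0.041,-0.307,0,0.208,0],[0.34,-0.041,-0.307,0,0.208,0],[0.34,-0.041,-0.307,0,0.208,0],[0.34,-0.041,-0.307,0,0.208,0],[0.34,-0.041,-0.307,0,0.208,0]]]' -1 20
cat >> h.py <<'E'
O=np.array([.523,-.2006]);d=np.array([.574,-.819]);n=np.array([.819,.574])
def go(a,b,z):
    s=r.get_state();Q=R.from_quat(s["eef_rot"]);p=s["tool_pos"]
    M=Q.as_matrix();t=np.array([*(O+a*d+b*n),z])
    G=R.from_matrix(np.c_[[d[0],d[1],0],[0,0,-1],[n[0],n[1],0]])
    print("t",s["clock"],"along,lat,z",((p[:2]-O)@d).round(4),((p[:2]-O)@n).round(4),p[2].round(4),"F",s["contact_force"].round(1))
    print("row",(M.T@(t-p)).round(3),((Q.inv()*G).as_rotvec()/np.pi).round(3))
E
python3 -c "
from h import *
go(-.06,0,.25)"
```

```text
clock: 1.4
tool_pos: [0.4248, 0.1914, 0.2805]
eef_rot: [0.625, -0.33, 0.333, -0.624]
contact_force: [1.2, -0.5, 0.1]
opening: 0.12
t 1.4 along,lat,z -0.3774 0.1446 0.2805 F [ 1.2 -0.5  0.1]
row [ 0.319  0.032 -0.14 ] [-0.    -0.005  0.002]
```

```bash
python3 -m handwheel '[[[0.319,0.032,-0.14,0,0,0],[0.319,0.032,-0.14,0,0,0],[0.319,0.032,-0.14,0,0,0],[0.319,0.032,-0.14,0,0,0],[0.319,0.032,-0.14,0,0,0],[0.319,0.032,-0.14,0,0,0],[0.319,0.032,-0.14,0,0,0],[0.319,0.032,-0.14,0,0,0],[0.319,0.032,-0.14,0,0,0],[0.319,0.032,-0.14,0,0,0],[0.319,0.032,-0.14,0,0,0],[0.319,0.032,-0.14,0,0,0]]]'
python3 -c "
from h import *
go(-.06,0,.142)
cv2.imwrite('pics/w1.png',np.hstack([snapshot('scene')[150:350,100:400],snapshot('top')[150:350,300:600]])[:,:,::-1])"
```

```text
clock: 2.4
tool_pos: [0.4882, -0.1398, 0.2477]
eef_rot: [-0.627, 0.327, -0.326, 0.628]
contact_force: [-0.3, 0.2, 1.1]
opening: 0.0
t 2.4 along,lat,z -0.0698 0.0064 0.2477 F [-0.3  0.2  1.1]
row [ 0.01   0.106 -0.006] [-0.  0. -0.]
```

View pics/w1.png

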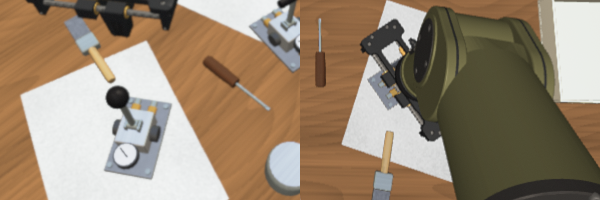

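The crop shows the shut gripper behind and above the knob (knob at (118,97), fingertips near (118,28)), on the side opposite the gauge. The lever is upright. Next I descend.

```bash
python3 -m handwheel '[[[0.005,0.04,-0.003,0,0,0],[0.01,0.075,-0.006,0,0,0],[0.01,0.1,-0.006,0,0,0],[0.01,0.106,-0.006,0,0,0],[0.01,0.106,-0.006,0,0,0],[0.01,0.106,-0.006,0,0,0],[0.01,0.106,-0.006,0,0,0]]]'
python3 -c "
from h import *
print(proj('scene',[r.get_state()['tool_pos']]))
cv2.imwrite('pics/w2.png',cv2.resize(snapshot('scene')[150:350,100:400],None,fx=2,fy=2)[:,:,::-1])
go(-.06,0,.142)"
```

```text
clock: 3.08
tool_pos: [0.4903, -0.1528, 0.1433]
eef_rot: [-0.627, 0.326, -0.328, 0.628]
contact_force: [-0.3, 1.3, 0.8]
opening: 0.005
[[232.52489558 222.90093396]]
t 3.1333 along,lat,z -0.0578 0.0005 0.1434 F [0.6 0.8 0.6]
row [-0.002  0.001 -0.001] [-0.001 -0.     0.001]
```

View pics/w2.png

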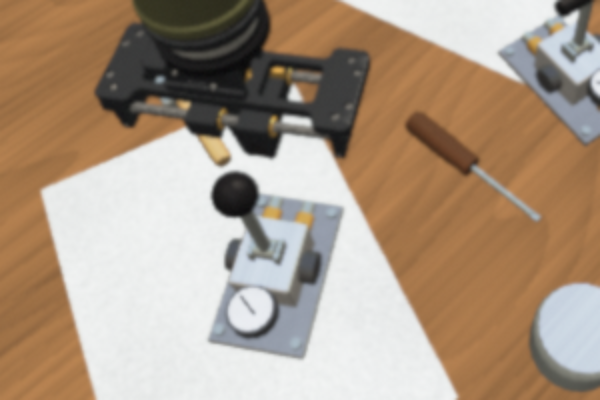

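The fingertips are at about (265,146), behind the ball at (236,193), and the lever is still upright. Now I push gradually.

```bash
python3 -m handwheel '[[[0.01,0,0,0,0,0],[0.02,0,0,0,0,0],[0.03,0,0,0,0,0],[0.038,0,0,0,0,0],[0.046,0,0,0,0,0],[0.054,0,0,0,0,0],[0.062,0,0,0,0,0],[0.07,0,0,0,0,0],[0.075,0,0,0,0,0],[0.075,0,0,0,0,0],[0.075,0,0,0,0,0]]]'
python3 -c "
from h import *
go(.03,0,.142)"
```

```text
clock: 4.05
tool_pos: [0.53, -0.2128, 0.14]
eef_rot: [-0.627, 0.329, -0.324, 0.627]
contact_force: [-3.0, 6.0, -3.5]
opening: 0.003
t 4.05 along,lat,z 0.014 -0.0013 0.14 F [-3.   6.  -3.5]
row [ 0.016 -0.002  0.001] [ 0.001 -0.    -0.002]
```

```bash
python3 -m handwheel '[[[0.004,0,0,0,0,0],[0.008,0,0,0,0,0],[0.008,0,0,0,0,0],[0.008,0,0,0,0,0]]]'
python3 -m handwheel '[[[0.003,0,0,0,0,0],[0.006,0,0,0,0,0],[0.006,0,0,0,0,0],[0.006,0,0,0,0,0]]]'
python3 -c "
from h import *
go(.03,0,.142)
cv2.imwrite('pics/w3.png',cv2.resize(snapshot('scene')[150:350,100:400],None,fx=2,fy=2)[:,:,::-1])"
```

```text
clock: 4.38
tool_pos: [0.5333, -0.2178, 0.1392]
eef_rot: [-0.627, 0.33, -0.322, 0.628]
contact_force: [-3.8, 7.2, -6.4]
opening: 0.007
clock: 4.72
tool_pos: [0.5356, -0.2214, 0.1385]
eef_rot: [-0.627, 0.331, -0.321, 0.628]
contact_force: [-4.4, 9.3, -8.5]
opening: 0.005
t 4.7167 along,lat,z 0.0243 -0.0016 0.1385 F [-4.4  9.3 -8.5]
row [ 0.006 -0.004  0.002] [ 0.002  0.    -0.004]
```

View pics/w3.png

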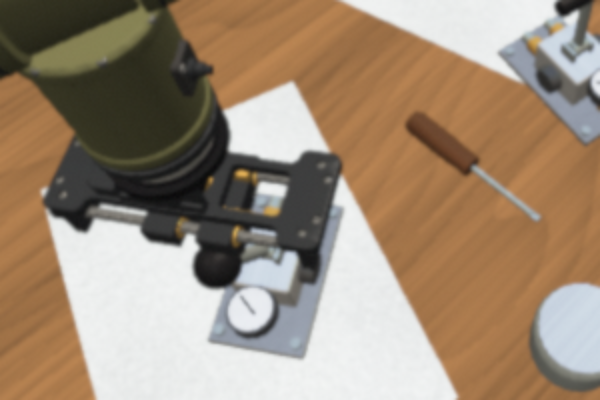

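The knob is now at about crop (217,266), leaning toward the gauge. I'll compare that with the predicted full-lean pixel and push further until the force jumps at the stop.

```bash
python3 -m handwheel '[[[0.003,0,0,0,0,0],[0.006,0,0,0,0,0],[0.006,0,0,0,0,0],[0.006,0,0,0,0,0]]]'
python3 -m handwheel '[[[0.003,0,0,0,0,0],[0.006,0,0,0,0,0],[0.006,0,0,0,0,0],[0.006,0,0,0,0,0]]]'
python3 -c "
from h import *
for a in(.3,.4,.5): print(a,(proj('scene',[[*(O+d*.11*np.sin(a)),.06+.11*np.cos(a)]])-[100,150])*2)
go(.03,0,.142)
cv2.imwrite('pics/w4.png',cv2.resize(snapshot('scene')[230:330,150:300],None,fx=4,fy=4)[:,:,::-1])
print(boxes_of('ball_knob','scene'))"
```

```text
clock: 5.1
tool_pos: [0.536, -0.222, 0.1382]
eef_rot: [-0.626, 0.334, -0.317, 0.629]
contact_force: [-10.6, 18.0, -1.5]
opening: 0.007
clock: 5.43
tool_pos: [0.536, -0.2222, 0.1381]
eef_rot: [-0.626, 0.337, -0.313, 0.63]
contact_force: [-18.2, 26.8, 7.4]
opening: 0.008
0.3 [[222.52189892 236.02276995]]
0.4 [[219.40510846 250.92614485]]
0.5 [[216.82911915 265.88989232]]
t 5.4333 along,lat,z 0.0251 -0.0017 0.1381 F [-18.2  26.8   7.4]
row [ 0.005 -0.004  0.002] [ 0.003  0.002 -0.01 ]
[{'bbox': [194.4, 272.9, 237.6, 297.0], 'confidence': 0.72}]
```

View pics/w4.png

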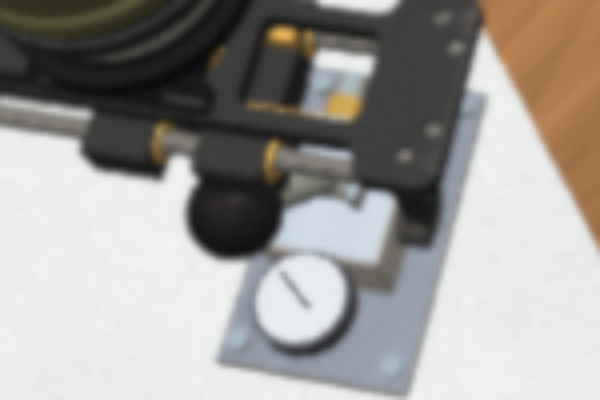

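Position has stalled while the force rises to 33 N, and the knob is at the predicted 0.5 rad pixel, so the lever is at its stop. I'll ease off 6 mm of overdrive, which should leave about 20 N, and hold.

```bash
python3 -m handwheel '[[[-0.006,0,0,0,0,0],[-0.006,0,0,0,0,0],[-0.006,0,0,0,0,0],[-0.006,0,0,0,0,0],[-0.006,0,0,0,0,0],[-0.006,0,0,0,0,0],[-0.006,0,0,0,0,0],[-0.006,0,0,0,0,0],[-0.006,0,0,0,0,0],[-0.006,0,0,0,0,0],[-0.006,0,0,0,0,0],[-0.006,0,0,0,0,0]]]'
for i in 1 2; do python3 -m handwheel '[[[0,0,0,0,0,0],[0,0,0,0,0,0],[0,0,0,0,0,0],[0,0,0,0,0,0],[0,0,0,0,0,0],[0,0,0,0,0,0],[0,0,0,0,0,0],[0,0,0,0,0,0],[0,0,0,0,0,0],[0,0,0,0,0,0],[0,0,0,0,0,0],[0,0,0,0,0,0]]]'; done
python3 -c "
from h import *
go(-.09,0,.142)"
```

```text
clock: 6.53
tool_pos: [0.536, -0.222, 0.1383]
eef_rot: [-0.626, 0.334, -0.317, 0.629]
contact_force: [-11.2, 17.3, -1.3]
opening: 0.007
clock: 7.53
tool_pos: [0.536, -0.222, 0.1383]
eef_rot: [-0.626, 0.334, -0.317, 0.629]
contact_force: [-11.6, 17.2, -1.3]
opening: 0.006
clock: 8.53
tool_pos: [0.5359, -0.222, 0.1383]
eef_rot: [-0.626, 0.334, -0.317, 0.629]
contact_force: [-11.6, 16.6, -1.4]
opening: 0.006
t 8.5333 along,lat,z 0.0249 -0.0017 0.1383 F [-11.6  16.6  -1.4]
row [-0.115 -0.001  0.002] [ 0.002  0.001 -0.007]
```

```bash
python3 -m handwheel '[[[-0.012,0,0,0,0,0],[-0.024,0,0,0,0,0],[-0.036,0,0,0,0,0],[-0.048,0,0,0,0,0],[-0.06,0,0,0,0,0],[-0.075,0,0,0,0,0],[-0.09,0,0,0,0,0],[-0.105,0,0,0,0,0],[-0.12,0,0,0,0,0],[-0.12,-0.03,0,0,0,0],[-0.12,-0.06,0,0,0,0],[-0.12,-0.1,0,0,0,0]]]'
python3 -m handwheel '[[[-0.02,0,0,0,0,0],[-0.02,0,0,0,0,0],[-0.02,0,0,0,0,0],[-0.02,0,0,0,0,0],[-0.02,0,0,0,0,0],[-0.02,0,0,0,0,0],[-0.02,0,0,0,0,0],[-0.02,0,0,0,0,0]]]'
python3 -c "
from h import *
go(-.09,0,.25)
cv2.imwrite('pics/w5.png',snapshot('scene')[:,:,::-1])
print(boxes_of('ball_knob','scene'),boxes_of('tee_lever','scene'))"
```

```text
clock: 9.53
tool_pos: [0.4741, -0.1332, 0.2415]
eef_rot: [0.628, -0.328, 0.326, -0.627]
contact_force: [1.6, -0.2, -0.9]
opening: 0.006
clock: 10.2
tool_pos: [0.4632, -0.1166, 0.2412]
eef_rot: [0.627, -0.327, 0.327, -0.627]
contact_force: [0.4, -0.0, -0.1]
opening: 0.004
t 10.2 along,lat,z -0.1031 -0.0008 0.2412 F [ 0.4 -0.  -0.1]
row [ 0.013 -0.009  0.001] [ 0.    -0.001 -0.   ]
[{'bbox': [205.4, 237.2, 238.1, 283.1], 'confidence': 0.93}] [{'bbox': [374.0, 135.8, 411.9, 178.1], 'confidence': 0.73}]
```

View pics/w5.png

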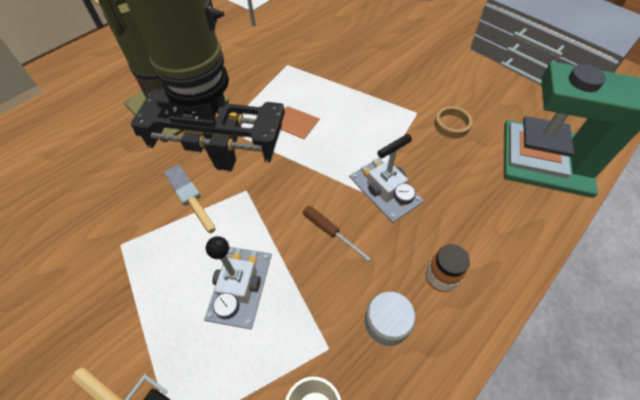

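The knob is back at (217,247), upright as at the start. The T lever is unchanged at (395,146), and the gripper is clear of everything.

```bash
python3 -c "
from plant import job
print(job.finish_job())"
```

```text
the job is handed in; nothing more can be done
None
```

I pushed the ball-knob lever towards its gauge until it reached its stop, held it there for over 3 s, then let it go. I handed the job in at about 10 s.

- **At the stop:** the tool stopped moving while the force rose to a peak of about 33 N. The knob sat on the pixel predicted for a lean of 0.5 rad. I then eased off to about 20 N for the hold.
- **After release:** the last picture shows the knob back at its starting pixel (217,247), upright. The T-handle lever looks unchanged, and the gripper is clear with about 0 N on it.

No check failed or disagreed. No verdict was reported at hand-in.

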